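# Back off the left-hand hub knob to its release line

### The job

One of the two wheel-hub wing knobs on the bench has a left-hand thread: the one with the notched rim. Unscrew it by turning it clockwise, seen from above, until the engraved line on the knob points at the engraved release line on its gold collar, then let go. Do not tighten it, and leave the plain-rimmed knob as it is.

Things in the scene. Friction and masses are not known exactly. Their poses are not given: they have to be found in the camera images.
- lh_knob (a joint): Turn of the notched left-hand wing knob, rad; grows as it turns CLOCKWISE seen from above, which unscrews it. 0 = tight stop, 1.571 = its engraved line is exactly at the release line, 2.6 = far stop. Starts at 0.35 to 0.85, so under 1.25 rad of turn is needed (one grasp). A steady drag of 0.12 N m, no spring: it stays where it is left. It rises 1.9 mm per rad as it unscrews.
- lh_grip (a point): Grasp point on the notched knob's vertical axis, z up, 76 mm above the table, turning with it. Aluminium flange 76 mm wide with ten rim notches; on it an upright wing 50 long (x), 14 thick (y), 40 high. Wing top 14 above this point, flange top 26 below. Engraved dark line on wing and flange towards -x: the pointer. Gold collar 116 wide, 38 high, on a fixed 136 mm foot; place and yaw vary.
- hub_a_line (a point): The engraved release line: a dark radial line 18 mm long on top of the gold collar under the notched knob, just outside its flange, fixed. The point lies 49 mm from the knob's axis, 38 mm above the table; the point's +y points outwards along the line, z up. The knob is right when its pointer (the -x of its grip point) points along this +y.
- rh_line (a point): Pointer end of the OTHER wing knob, to be left alone: same wing, flange, collar and engraved lines, but a plain smooth rim (right-hand thread). The point is on its flange top, 50 mm above the table; its axis is 36 mm from here along this point's +x. It stands on its own hub about 0.3 to 0.56 m to the left or right of the notched one; the sides vary.
Mind the look-alikes: they are no part of the job. Leave any blue or purple look-alike of the part that bears lh_knob alone.

How it is judged:
By the outcome, as a careful person would: the job done as asked, in the order asked, and still so for the second after the job is handed in, with the robot touching nothing.
It also fails if it takes over 32 s, if anything falls off the work surface, if the arm or the gripper's body presses on something with over 40 N, if the wrist force passes 120 N, or if a joint passes its speed limit or range.

### The arm

A 7-joint arm with a two-finger parallel gripper is mounted at the origin on the work surface. World frame = base frame: x ahead of the robot, y to its left, z up, the work surface at z = 0. Lengths are in m, angles in rad, forces in N, time in s.
With the tool pointing down it reaches from about 0.4 to 0.85 m from the base axis. Payload 10.4 kg.
Tool frame: the origin (TCP) lies on the front face of the gripper's body, between the roots of the fingers; the fingertips stand 70 mm ahead of it and the grasp point (between the pads) lies 51 mm ahead of it; z points along the fingers, y is the line along which they close (so a half turn about z gives the same grasp; the last joint's range is limited). The gripper opens to 87 mm and grips with 3 to 60 N. Pads are 19 mm wide; open, the fingers measure 117 mm over their backs; the gripper's body (75 mm by 190 mm) begins 51 mm behind the grasp point.
Start: joints at [1.306, 0.332, -0.065, 1.46, 0.022, 1.35, -0.088], TCP at [0.15, -0.607, 0.292] pointing down, gripper open.
Joint ranges: [-2.6, 2.6], [-0.5, 2.12], [-1.47, 1.34], [0.16, 2.42], [-1.27, 4.41], [0.06, 2.06], [-2.6, 2.6]. Speed limits (rad/s): [2.22, 2.22, 2.79, 2.79, 3.14, 3.14, 3.14].

### API

Orientations are given as a 3x3 rotation matrix whose columns are the frame's x, y, z axes.
In Python, from station import read_state, capture, calibration, job_done, cut_out gives the robot as it stands.
- The arm moves only by the tool carry_out, never from a script. Its arguments are lists of equal length, an entry for each row: "jaw": the opening, from 0 (shut) to 1 (fully open); "xyz": the shift along the tool's x, y, z in m, a list of three; "twist": the turn, a rotation vector about the tool's x, y, z in rad, a list of three. A call has 1 to 5 rows; each row is the pose to reach, as a shift and turn from the pose commanded when the call began, along the tool's axes at that moment; what a row does not reach only later rows make up. A row lasts 1/10 s, in which the tool goes at most 50 mm and 8.59 degrees, less where a joint would pass 70% of its speed; a pose out of reach is approached as far as the arm can. A call with a gripper value outside its range is refused whole. The fingers move at their own pace and stop on an object; "force" is the grip in N (left out, the last holds). Time passes only in rows, so rows that repeat a pose let the fingers close. It gives the time, the measured TCP pose, the force, the opening and the grip force at its end, in the units of the state.
- read_state(): the state, without advancing time (a new reading comes with each control period).
- capture(name): name is "scene" or "top" or "wrist"; returns the picture (384x512x3 uint8, red, green, blue); there is no depth.
- calibration(name): a dict with "K" (3x3 intrinsics, pixels), "k1" (the pictures are not rectified: a ray, as slopes to the right and down, at radius r is drawn at 1 + k1 r^2 times it, then the intrinsics apply), "rvec" (rotation vector, rad) and "tvec" (3), from world to camera coordinates, as OpenCV has them. Camera axes: x right, y down, z forward; pixel columns grow to the right and rows downward; lengths in m; the calibration is good to about 2 mm. A picture is of the moment at which its call begins: read the wrist's pose just before it. calibration takes no time and is no camera call; for the wrist camera it gives the pose at the moment of the call.
- job_done(): hands the job in; it is judged then, once.
Trained networks look in the newest picture that a camera, given by its name, has taken for a name from the list of things; names that differ only in an ending like _2 or _b are one class to them, and where a whole thing is asked for, a point or a joint stands for the part that bears it (a point fixed in the world has none). Each returns a list of dicts, best first, with "p" (0 to 1); they miss things now and then, are a little off and sometimes report something else, mostly with a low value. They report only what shows in the picture. A call takes as long as a camera call. They do not tell look-alikes from the thing itself.
- cut_out(camera, target): "pixels" (384x512 bool, what is visible of it) and "location" ([column, row] in pixels, amid what is visible of it).
The state is a dict: "clock": time; "q": joint angles; "joint_vel": joint speeds; "joint_efforts": joint torques, N m; "eef_pos": TCP position; "orientation": TCP orientation; "force": force on the tool from outside, world axes, zero at the start; "ft_torque": the same for the moment, N m; "gripper_width": finger opening in m; "grasp_force": force on a finger pad.
Only numpy, scipy, OpenCV 4.12 (cv2) and the standard library are available. Lean on these libraries where they do the work, as an engineer would, in place of code of your own. Each camera call takes 0.05 s, during which the arm holds its last target. There are 200 camera calls.

## Working session

There is one attempt and no reset: what is moved stays moved. The work goes in short steps, Python scripts to look and compute and a tool call to move; the robot and the scene stay as the last step left them, time stands still between calls to the robot, and variables do not carry over. Pictures are saved under pics/ and viewed, at most 10 in all, crops included, and the job is handed in when it is done.

Besides the shell and the picture viewer there is one more tool, called after ">>>" by a JSON object that holds its "api" and its "payload", one argument or row to a line. carry_out: Moves the arm, as the interface text tells. Its arguments: {"type":"object","properties":{"jaw":{"type":"array","items":{"type":"number"}},"xyz":{"type":"array","items":{"type":"array","items":{"type":"number"}}},"twist":{"type":"array","items":{"type":"array","items":{"type":"number"}}},"force":{"type":"number"}},"required":["jaw","xyz","twist"]}

```bash
mkdir -p pics; cat > h.py <<'E'
import numpy as np, cv2
from station import *
def ray(cal,uv):
    K=np.array(cal["K"]);k=cal["k1"]
    d=np.array([(uv[0]-K[0,2])/K[0,0],(uv[1]-K[1,2])/K[1,1]]);s=d.copy()
    for _ in range(30): s=d/(1+k*(s@s))
    R=cv2.Rodrigues(np.array(cal["rvec"],float))[0];t=np.array(cal["tvec"]).ravel()
    return -R.T@t, R.T@np.array([s[0],s[1],1.])
def onz(cal,uv,z):
    o,d=ray(cal,uv);return o+d*(z-o[2])/d[2]
def proj(cal,P):
    R=cv2.Rodrigues(np.array(cal["rvec"],float))[0];c=R@np.array(P)+np.array(cal["tvec"]).ravel()
    s=c[:2]/c[2];s=s*(1+cal["k1"]*(s@s));K=np.array(cal["K"]);return np.array([K[0,0]*s[0]+K[0,2],K[1,1]*s[1]+K[1,2]])
E
python3 - <<'E'
from h import *
a=capture("scene");b=capture("top")
cv2.imwrite("pics/a.png",cv2.cvtColor(np.vstack([a,b])[:, :],cv2.COLOR_RGB2BGR)) if 0 else None
cv2.imwrite("pics/scene.png",a[...,::-1]);cv2.imwrite("pics/top.png",b[...,::-1])
for c in("scene","top"):
    for r in cut_out(c,"lh_knob"):
        u=r["location"];print(c,r["p"],u,r["pixels"].sum(),onz(calibration(c),u,.06))
print(read_state())
E
```

```text
scene 0.86 [190.2, 174.3] 386 [ 0.41047111 -0.19458958  0.06      ]
scene 0.68 [297.9, 234.9] 557 [0.58435598 0.15688925 0.06      ]
scene 0.59 [373.7, 265.1] 654 [0.64405139 0.35393745 0.06      ]
top 0.94 [130.7, 151.1] 571 [0.6245235 0.3576762 0.06     ]
top 0.79 [209.2, 173.7] 633 [0.55962713 0.15396544 0.06      ]
top 0.75 [352.2, 235.5] 606 [ 0.38966962 -0.21067145  0.06      ]
{'clock': 0.2, 'q': array([ 1.30639293,  0.33262702, -0.06470865,  1.46059107,  0.0216258 ,
        1.34991511, -0.08851391]), 'joint_vel': array([-0.00161021, -0.0027706 ,  0.00111555, -0.00378267,  0.00016147,
       -0.00036652,  0.00024025]), 'joint_efforts': array([-7.94713724e-04, -6.22952485e+01,  2.37666524e-02, -3.89765668e+01,
       -6.13576686e-02,  3.71840154e-02,  1.46700004e-04]), 'eef_pos': array([ 0.14962297, -0.60665641,  0.29177411]), 'orientation': array([[ 9.70904479e-01,  2.39466966e-01, -2.55234264e-04],
       [ 2.39467096e-01, -9.70904147e-01,  8.04944433e-04],
       [-5.50504047e-05, -8.42644363e-04, -9.99999643e-01]]), 'force': array([-0.38390943, -0.31117473,  0.73981935]), 'ft_torque': array([ 0.03682846, -0.01068249, -0.01401272]), 'grasp_force': 0.0, 'gripper_width': 0.08708180917788934}
```

View pics/scene.png

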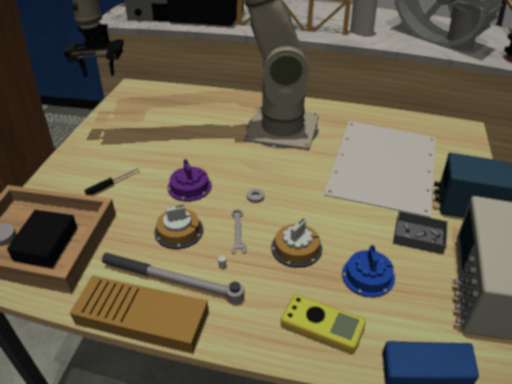

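View pics/top.png

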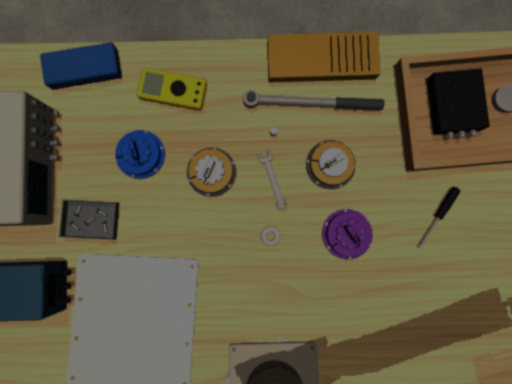

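The scene shows four knobs. In the top picture they are gold-collared at (211,172) and (331,163), blue at (139,154) and purple at (348,234). The gold one at (211,172) appears to have the notched rim and the one at (331,163) a plain rim, so I'll confirm this in a crop.

```bash
python3 - <<'E'
from h import *
b=cv2.imread("pics/top.png");f=lambda x,y:cv2.resize(b[y-30:y+30,x-30:x+30],(400,400),interpolation=cv2.INTER_CUBIC)
cv2.imwrite("pics/crop.png",np.hstack([f(211,172),f(331,163)]))
c=calibration("top")
hsv=cv2.cvtColor(b,cv2.COLOR_BGR2HSV)
m=((hsv[...,0]>12)&(hsv[...,0]<24)&(hsv[...,1]>165)).astype(np.uint8)
for x,y in((211,172),(331,163)):
    mm=np.zeros_like(m);mm[y-28:y+28,x-28:x+28]=m[y-28:y+28,x-28:x+28]
    n,l,s,ce=cv2.connectedComponentsWithStats(mm);i=1+s[1:,4].argmax();pt=np.argwhere(l==i)[:,::-1].astype(np.int32)
    (u,r)=cv2.minEnclosingCircle(pt);print(u,r,s[i],onz(c,u,.038),onz(c,(u[0]+r,u[1]),.038)-onz(c,u,.038))
E
```

```text
(210.30645751953125, 170.69354248046875) 21.373746871948242 [189 150  43  33 329] [0.57055257 0.15295097 0.038     ] [-0.00150942 -0.05680412  0.        ]
(331.52630615234375, 162.7894744873047) 21.65419578552246 [311 142  43  43 587] [ 0.58309204 -0.17011164  0.038     ] [-0.00158448 -0.05747374  0.        ]
```

View pics/crop.png

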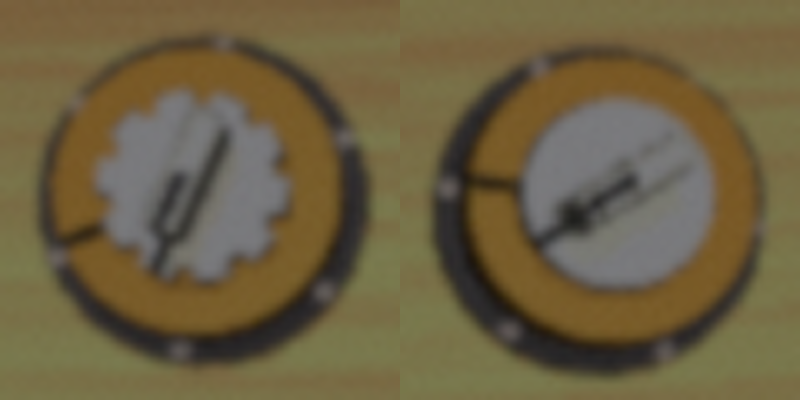

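The left crop, gold at (210,171) in the top picture, has the notched rim, so it is lh_knob. The right one at (331,163) is plain, so leave it; blue and purple are look-alikes. Its pointer is at crop (160,270) and its release line at (80,238). Pointer heading is about 156° and release about 113°, so about 43° clockwise. I'll move above it via a waypoint.

```bash
cat >> h.py <<'E'
def go(x,y,z,a):
    s=read_state();R=np.array(s["orientation"]);a=np.radians(a);c,n=np.cos(a),np.sin(a)
    T=np.array([[c,n,0],[n,-c,0],[0,0,-1]])
    print("xyz",(R.T@(np.array([x,y,z])-s["eef_pos"])).round(4),"twist",cv2.Rodrigues(R.T@T)[0].ravel().round(4),"t",s["clock"],"q",s["q"].round(2))
E
python3 -c "
from h import *
go(.46,-.40,.29,85)"
```

```text
xyz [ 0.3508 -0.1263  0.0019] twist [-8.0000e-04 -5.0000e-04 -1.2417e+00] t 0.2 q [ 1.31  0.33 -0.06  1.46  0.02  1.35 -0.09]
```

>>> {"api": "carry_out", "payload": {
  "jaw": [1,1,1,1,1],
  "xyz": [
    [0.35,-0.126,0.002],
    [0.35,-0.126,0.002],
    [0.35,-0.126,0.002],
    [0.35,-0.126,0.002],
    [0.35,-0.126,0.002]
  ],
  "twist": [
    [0,0,-1.24],
    [0,0,-1.24],
    [0,0,-1.24],
    [0,0,-1.24],
    [0,0,-1.24]
  ]
}}

```text
clock: 0.7
eef_pos: [0.3591, -0.4669, 0.291]
orientation: [[0.542, 0.84, 0.0], [0.84, -0.542, -0.0], [-0.0, 0.0, -1.0]]
force: [1.1, -0.3, 0.8]
gripper_width: 0.0867
grasp_force: 0.0
```

```bash
python3 -c "
from h import *
print(read_state()['eef_pos']);go(.50,-.30,.29,100)"
```

```text
[ 0.35914808 -0.4668914   0.29100963]
xyz [0.2166 0.0279 0.001 ] twist [ 1.000e-04  3.000e-04 -7.475e-01] t 0.7 q [ 1.08  0.27 -0.3   1.55  0.08  1.33  0.2 ]
```

>>> {"api": "carry_out", "payload": {
  "jaw": [1,1,1,1,1],
  "xyz": [
    [0.217,0.028,0],
    [0.217,0.028,0],
    [0.217,0.028,0],
    [0.217,0.028,0],
    [0.217,0.028,0]
  ],
  "twist": [
    [0,0,-0.75],
    [0,0,-0.75],
    [0,0,-0.75],
    [0,0,-0.75],
    [0,0,-0.75]
  ]
}}

```text
clock: 1.2
eef_pos: [0.5031, -0.2965, 0.2911]
orientation: [[-0.183, 0.983, 0.001], [0.983, 0.183, 0.002], [0.001, 0.002, -1.0]]
force: [0.3, -0.0, -0.4]
gripper_width: 0.0868
grasp_force: 0.0
```

```bash
python3 -c "
from h import *
print(read_state()['eef_pos']);go(.571,.153,.28,156)"
```

```text
[ 0.50311528 -0.29650796  0.29111437]
xyz [0.4295 0.1489 0.012 ] twist [ 2.30e-03 -5.00e-04 -9.68e-01] t 1.2 q [ 0.88  0.29 -0.52  1.55  0.14  1.34  0.53]
```

>>> {"api": "carry_out", "payload": {
  "jaw": [1,1,1,1,1],
  "xyz": [
    [0.43,0.149,0.01],
    [0.43,0.149,0.01],
    [0.43,0.149,0.01],
    [0.43,0.149,0.01],
    [0.43,0.149,0.01]
  ],
  "twist": [
    [0,0,-0.97],
    [0,0,-0.97],
    [0,0,-0.97],
    [0,0,-0.97],
    [0,0,-0.97]
  ]
}}

```text
clock: 1.7
eef_pos: [0.5403, -0.0534, 0.2855]
orientation: [[-0.8, 0.6, 0.0], [0.6, 0.8, -0.001], [-0.001, -0.0, -1.0]]
force: [1.0, 0.3, -0.4]
gripper_width: 0.0866
grasp_force: 0.0
```

```bash
python3 -c "
from h import *
print(read_state()['eef_pos']);go(.571,.153,.28,156)"
```

```text
[ 0.54029383 -0.05344985  0.28547937]
xyz [0.0994 0.1835 0.0054] twist [-0.0003  0.0006 -0.225 ] t 1.7 q [ 0.67  0.23 -0.75  1.66  0.16  1.32  0.82]
```

>>> {"api": "carry_out", "payload": {
  "jaw": [1,1,1,1,1],
  "xyz": [
    [0.1,0.184,0.005],
    [0.1,0.184,0.005],
    [0.1,0.184,0.005],
    [0.1,0.184,0.005],
    [0.1,0.184,0.005]
  ],
  "twist": [
    [0,0,-0.225],
    [0,0,-0.225],
    [0,0,-0.225],
    [0,0,-0.225],
    [0,0,-0.225]
  ]
}}

```text
clock: 2.2
eef_pos: [0.5708, 0.1587, 0.2803]
orientation: [[-0.914, 0.405, -0.001], [0.405, 0.914, 0.003], [0.002, 0.003, -1.0]]
force: [-0.9, 0.5, -0.4]
gripper_width: 0.0871
grasp_force: 0.0
```

```bash
python3 - <<'E'
from h import *
go(.571,.153,.28,156)
c=calibration("wrist");a=capture("wrist")
import pickle;pickle.dump(c,open("wc.pkl","wb"))
cv2.imwrite("pics/w0.png",a[...,::-1]);print(proj(c,[.571,.153,.05]),c)
print([(r["p"],r["location"],onz(c,r["location"],.07)) for r in cut_out("wrist","lh_knob")])
E
```

```text
xyz [-0.0024 -0.0051  0.0003] twist [ 0.0028 -0.0018  0.0021] t 2.2 q [ 0.33  0.39 -0.86  1.53  0.29  1.36  0.6 ]
[249.51624644 178.04370012] {'K': array([[320.78786013,   0.        , 254.77547813],
       [  0.        , 320.78786013, 190.85000857],
       [  0.        ,   0.        ,   1.        ]]), 'k1': -0.05224398178958158, 'rvec': array([-2.43370044, -1.58273559, -0.22419715]), 'tvec': array([-0.37683268, -0.46920841,  0.25455866])}
[(0.79, [442.4, 152.3], array([0.61911969, 0.33731784, 0.07      ])), (0.62, [248.3, 177.5], array([0.56572343, 0.15434397, 0.07      ]))]
```

View pics/w0.png

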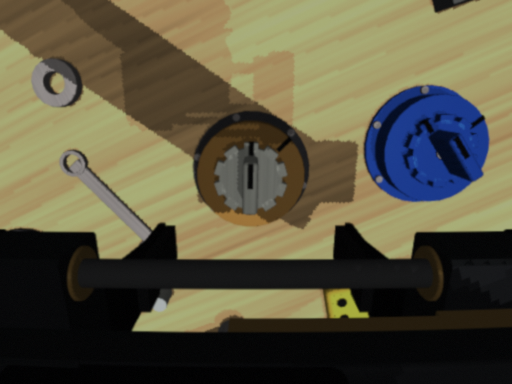

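The wrist view shows the notched gold knob at (250,178), with its pointer up at (250,150) and its release line near (285,142). The blue one is at (430,145). I'll enlarge the crop to refine.

```bash
python3 - <<'E'
from h import *
import pickle;c=pickle.load(open("wc.pkl","rb"))
# rectified orthographic-ish view of plane z=.05 (1px=.25mm) centred on estimate, rows: +tool x up
a=cv2.imread("pics/w0.png");C=np.array([.571,.153]);al=np.radians(156);ex=np.array([np.cos(al),np.sin(al)]);ey=np.array([np.sin(al),-np.cos(al)])
def rect(z):
    M=np.zeros((600,600,2),np.float32)
    for i in range(600):
        for j in range(600):
            p=C+ex*(300-i)*.00025+ey*(j-300)*.00025; M[i,j]=proj(c,[*p,z])
    return np.clip(cv2.remap(a,M[...,0],M[...,1],cv2.INTER_CUBIC)*1.8,0,255).astype(np.uint8)
r38=rect(.038);r50=rect(.05)
for r in(r38,r50):
    for k in range(0,600,100): cv2.line(r,(k,0),(k,8),(0,0,255),1);cv2.line(r,(0,k),(8,k),(0,0,255),1)
    cv2.circle(r,(300,300),3,(0,0,255),1)
cv2.circle(r38,(300,300),232,(255,0,0),1);cv2.circle(r50,(300,300),152,(255,0,0),1)
cv2.imwrite("pics/r.png",np.hstack([r38[:,50:550],r50[:,150:450]]))
E
```

```text
(no output)
```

View pics/r.png

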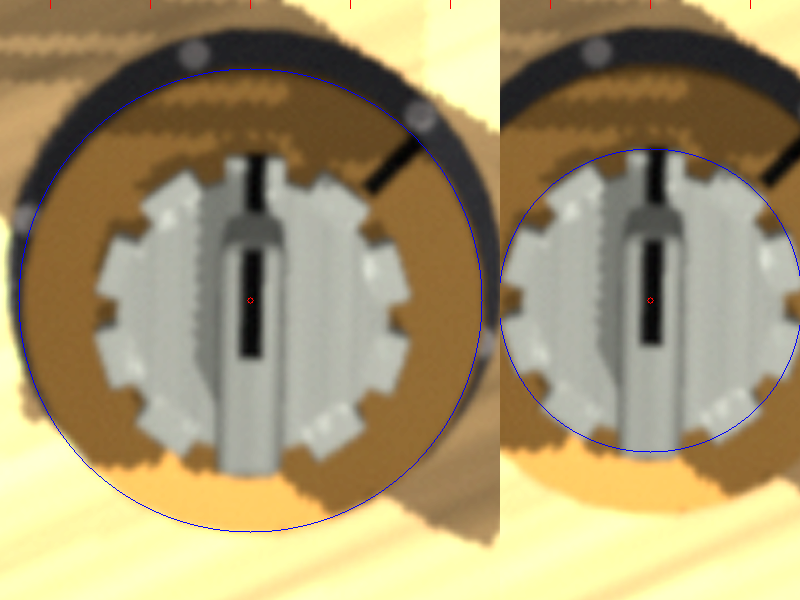

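The rectified views fit the given sizes: collar circle 116 mm, flange 76 mm, centre within about 1 mm. The pointer heading is about 155.2° and the release line about 109.2°, so the turn is about 46° (0.80 rad), which implies a start near 0.77 and is in range.

```bash
python3 -c "
from h import *
print(read_state()['eef_pos']);go(.5713,.1537,.127,155.4)"
```

```text
[0.57155909 0.15416076 0.2800679 ]
xyz [-1.000e-04 -6.000e-04  1.531e-01] twist [ 0.0005 -0.0011  0.0088] t 2.3 q [ 0.33  0.39 -0.85  1.53  0.29  1.36  0.6 ]
```

>>> {"api": "carry_out", "payload": {
  "jaw": [1,1,1,1,1],
  "xyz": [
    [0,-0.0005,0.04],
    [0,-0.0005,0.08],
    [0,-0.0005,0.12],
    [0,-0.0005,0.14],
    [0,-0.0005,0.153]
  ],
  "twist": [
    [0,0,0.009],
    [0,0,0.009],
    [0,0,0.009],
    [0,0,0.009],
    [0,0,0.009]
  ]
}}

```text
clock: 2.8
eef_pos: [0.5715, 0.1485, 0.1254]
orientation: [[-0.906, 0.423, -0.002], [0.423, 0.906, -0.002], [0.001, -0.002, -1.0]]
force: [-0.3, 0.8, 0.3]
gripper_width: 0.0869
grasp_force: 0.0
```

>>> {"api": "carry_out", "payload": {
  "jaw": [1,0.5,0.3,0.2,0.1],
  "xyz": [
    [0,0,0],
    [0,0,0],
    [0,0,0],
    [0,0,0],
    [0,0,0]
  ],
  "twist": [
    [0,0,0],
    [0,0,0],
    [0,0,0],
    [0,0,0],
    [0,0,0]
  ],
  "force": 40
}}

```text
clock: 3.3
eef_pos: [0.5722, 0.1512, 0.1282]
orientation: [[-0.907, 0.42, 0.001], [0.42, 0.907, -0.0], [-0.001, 0.0, -1.0]]
force: [-0.8, 0.6, 0.8]
gripper_width: 0.0627
grasp_force: 0.0
```

>>> {"api": "carry_out", "payload": {
  "jaw": [0,0,0,0,0],
  "xyz": [
    [0,0,0],
    [0,0,0],
    [0,0,0],
    [0,0,0],
    [0,0,0]
  ],
  "twist": [
    [0,0,0],
    [0,0,0],
    [0,0,0],
    [0,0,0],
    [0,0,0]
  ]
}}

```text
clock: 3.8
eef_pos: [0.5719, 0.1512, 0.1274]
orientation: [[-0.907, 0.42, 0.0], [0.42, 0.907, -0.0], [-0.0, -0.0, -1.0]]
force: [-0.0, -0.7, -0.4]
gripper_width: 0.0229
grasp_force: 0.0
```

>>> {"api": "carry_out", "payload": {
  "jaw": [0.26,0.26,0,0,0],
  "xyz": [
    [0.0015,0.002,0],
    [0.0015,0.002,0],
    [0.0015,0.002,0],
    [0.0015,0.002,0],
    [0.0015,0.002,0]
  ],
  "twist": [
    [0,0,0],
    [0,0,0],
    [0,0,0],
    [0,0,0],
    [0,0,0]
  ]
}}

```text
clock: 4.3
eef_pos: [0.5715, 0.1539, 0.1275]
orientation: [[-0.907, 0.42, 0.0], [0.42, 0.907, 0.0], [-0.0, 0.001, -1.0]]
force: [0.3, 2.4, -0.9]
gripper_width: 0.0136
grasp_force: 40.0
```

```bash
python3 -c "
from h import *
s=read_state();print(s['eef_pos'],s['force'],s['gripper_width'],s['grasp_force'],s['ft_torque']);go(.5713,.1537,.1285,109.4)"
```

```text
[0.57150653 0.15391597 0.12745748] [ 0.28045974  2.40223568 -0.93756755] 0.01363299011370513 39.9782025301829 [ 0.34351467 -0.34943552 -0.05498707]
xyz [ 0.0001 -0.0003 -0.001 ] twist [ 6.000e-04 -1.000e-04  7.985e-01] t 4.3 q [ 0.28  0.53 -0.79  1.7   0.42  1.09  0.5 ]
```

>>> {"api": "carry_out", "payload": {
  "jaw": [0,0,0,0,0],
  "xyz": [
    [0,0,-0.0002],
    [0,0,-0.0004],
    [0,0,-0.0007],
    [0,0,-0.0009],
    [0,0,-0.0011]
  ],
  "twist": [
    [0,0,0.12],
    [0,0,0.24],
    [0,0,0.36],
    [0,0,0.48],
    [0,0,0.6]
  ]
}}

```text
clock: 4.8
eef_pos: [0.5718, 0.1544, 0.1286]
orientation: [[-0.508, 0.861, 0.001], [0.861, 0.508, 0.001], [0.0, 0.002, -1.0]]
force: [3.4, 3.2, -4.1]
gripper_width: 0.0138
grasp_force: 40.0
```

>>> {"api": "carry_out", "payload": {
  "jaw": [0,0,0,0],
  "xyz": [
    [0,0,-0.0001],
    [0,0,-0.0002],
    [0,0,-0.0002],
    [0,0,-0.0002]
  ],
  "twist": [
    [0,0,0.08],
    [0,0,0.15],
    [0,0,0.15],
    [0,0,0.15]
  ]
}}

```text
clock: 5.2
eef_pos: [0.572, 0.1545, 0.1289]
orientation: [[-0.378, 0.926, 0.002], [0.926, 0.378, 0.001], [0.001, 0.002, -1.0]]
force: [3.8, 4.1, -3.2]
gripper_width: 0.0134
grasp_force: 40.0
```

```bash
python3 - <<'E'
from h import *
s=read_state();print(s['eef_pos'],s['force'],s['gripper_width'],s['grasp_force'],s['ft_torque']);go(.5713,.1537,.1285,109.4)
import pickle
c=calibration("wrist");a=capture("wrist");pickle.dump(c,open("wc.pkl","wb"));cv2.imwrite("pics/w1.png",a[...,::-1])
b=capture("top");cv2.imwrite("pics/top1.png",b[...,::-1])
t=np.clip(cv2.resize(b[140:204,178:242,::-1],(400,400),interpolation=cv2.INTER_CUBIC)*1.5,0,255).astype(np.uint8)
w=cv2.resize(a[...,::-1],(400,300));w=np.vstack([w,np.zeros((100,400,3),np.uint8)])
cv2.imwrite("pics/v1.png",np.hstack([w,t]))
E
```

```text
[0.57195794 0.15446349 0.12891673] [ 3.82615092  4.12806297 -3.20235418] 0.013382856005034041 39.977109977044165 [ 0.74822544 -1.03124263 -0.08576273]
xyz [-0.0005 -0.0009  0.0004] twist [ 0.0022 -0.0006  0.0487] t 5.2 q [ 0.18  0.49 -0.65  1.7   0.33  1.06 -0.19]
```

View pics/v1.png

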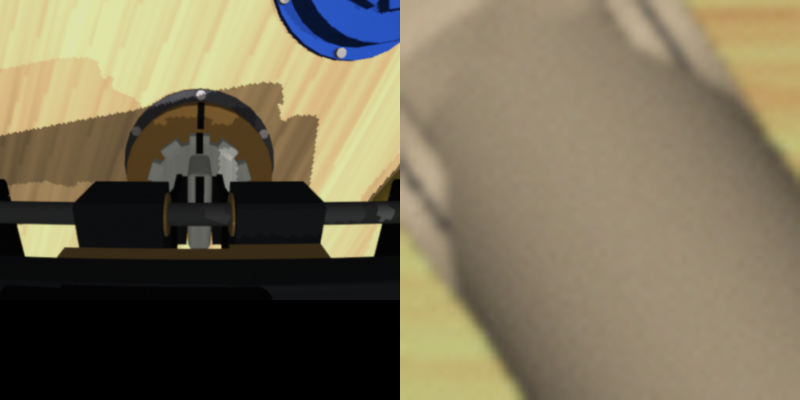

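The wrist view shows the pointer (about 250,183 full-size) nearly collinear with the release line (about 257,147). I'll measure both lines numerically.

```bash
cat > m.py <<'E'
from h import *
import pickle,sys
def lines(img,c,C,a0):
    # dark-line centroid per radius in polar strips: (tangential mm) at given heights
    al=np.radians(a0);ex=np.array([np.cos(al),np.sin(al)]);ey=np.array([np.sin(al),-np.cos(al)])
    g=img.astype(np.float32).mean(2);tt=np.arange(-8,8.01,.2);out={}
    for nm,z,rs in(("flange",.0515,np.arange(28,37,.5)),("collar",.038,np.arange(41,57,.5))):
        M=np.array([[proj(c,[*(C+ex*r*1e-3+ey*t*1e-3),z]) for t in tt] for r in rs],np.float32)
        P=cv2.remap(g,M[...,0],M[...,1],cv2.INTER_LINEAR);pts=[]
        for r,row in zip(rs,P):
            w=np.clip(np.median(row)*.55-row,0,None)
            if w.sum()>30: pts.append((r,(w*tt).sum()/w.sum()))
        pts=np.array(pts);out[nm]=pts
        if len(pts)>2:
            k=np.polyfit(pts[:,0],pts[:,1],1);print(nm,len(pts),"mean r,t mm",pts.mean(0).round(2),"slope deg",np.degrees(k[0]).round(2),"polar deg",np.degrees(np.arctan2(pts[:,1],pts[:,0])).mean().round(2),"spread",pts[:,1].std().round(2))
    return out
E
python3 - <<'E'
from m import *
c=pickle.load(open("wc.pkl","rb"));a=cv2.imread("pics/w1.png")
for C in([.5713,.1537],[.572,.1545]): lines(a,c,np.array(C),110)
x=cv2.resize(a[110:260,170:330],(800,750),interpolation=cv2.INTER_CUBIC)[:600];cv2.imwrite("pics/x1.png",np.clip(x*1.7,0,255).astype(np.uint8))
E
```

```text
flange 18 mean r,t mm [32.25 -0.62] slope deg -2.21 polar deg -1.1 spread 0.1
collar 32 mean r,t mm [48.75 -0.35] slope deg -0.78 polar deg -0.41 spread 0.07
flange 18 mean r,t mm [32.25 -1.57] slope deg -2.23 polar deg -2.8 spread 0.1
collar 32 mean r,t mm [48.75 -1.29] slope deg -0.78 polar deg -1.52 spread 0.07
```

View pics/x1.png

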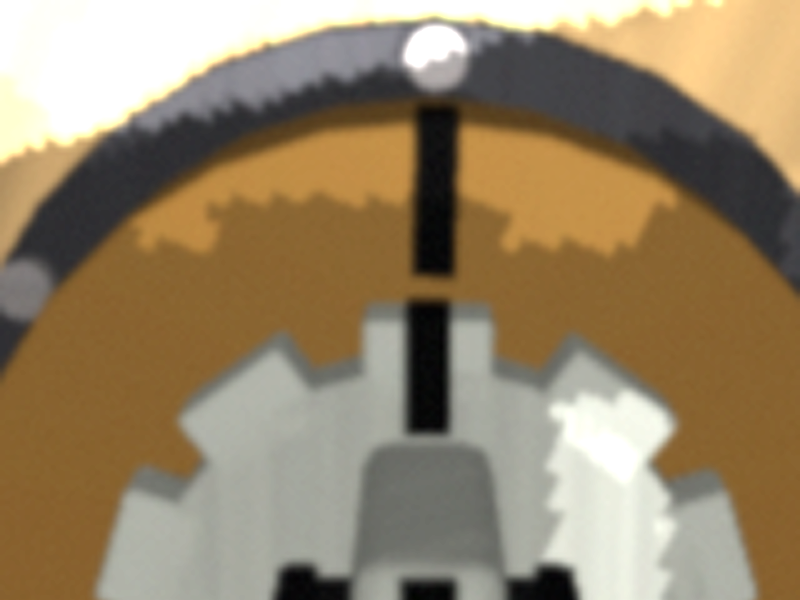

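The pointer is about 1.2° (0.02 rad) short of the release line. I'll make a small final turn and remeasure.

>>> {"api": "carry_out", "payload": {
  "jaw": [0,0,0],
  "xyz": [
    [0,0,0],
    [0,0,0],
    [0,0,0]
  ],
  "twist": [
    [0,0,0.02],
    [0,0,0.02],
    [0,0,0.02]
  ]
}}

```text
clock: 5.6
eef_pos: [0.572, 0.1545, 0.1289]
orientation: [[-0.359, 0.933, 0.002], [0.933, 0.359, 0.001], [0.001, 0.002, -1.0]]
force: [2.9, 4.4, -3.0]
gripper_width: 0.0137
grasp_force: 40.0
```

```bash
python3 - <<'E'
from m import *
for i in range(2):
    c=calibration("wrist");a=capture("wrist")[...,::-1].copy();R=read_state()["orientation"];print(np.degrees(np.arctan2(R[1,0],R[0,0])))
    lines(a,c,np.array([.5716,.1538]),110.5)
E
```

```text
111.06186666653235
flange 18 mean r,t mm [32.25 -0.31] slope deg -0.79 polar deg -0.54 spread 0.04
collar 32 mean r,t mm [48.75 -0.26] slope deg -0.32 polar deg -0.3 spread 0.03
111.06451149449185
flange 18 mean r,t mm [32.25 -0.3 ] slope deg -0.82 polar deg -0.53 spread 0.04
collar 32 mean r,t mm [48.75 -0.25] slope deg -0.32 polar deg -0.3 spread 0.04
```

Remaining is about 0.4°. I'll add a 0.006 rad nudge, then let go and lift.

>>> {"api": "carry_out", "payload": {
  "jaw": [0,0,0.3,0.5,0.6],
  "xyz": [
    [0,0,0],
    [0,0,0],
    [0,0,0],
    [0,0,0],
    [0,0,0]
  ],
  "twist": [
    [0,0,0.006],
    [0,0,0.006],
    [0,0,0.006],
    [0,0,0.006],
    [0,0,0.006]
  ]
}}

```text
clock: 6.2
eef_pos: [0.5713, 0.1534, 0.1286]
orientation: [[-0.353, 0.936, -0.0], [0.936, 0.353, -0.0], [-0.0, -0.001, -1.0]]
force: [-0.3, -0.2, -0.6]
gripper_width: 0.0303
grasp_force: 0.0
```

>>> {"api": "carry_out", "payload": {
  "jaw": [0.6,0.6,0.6,0.6,0.6],
  "xyz": [
    [0,0,0],
    [0,0,-0.03],
    [0,0,-0.07],
    [0,0,-0.11],
    [0,0,-0.15]
  ],
  "twist": [
    [0,0,0],
    [0,0,0],
    [0,0,0],
    [0,0,0],
    [0,0,0]
  ]
}}

```text
clock: 6.7
eef_pos: [0.5711, 0.1535, 0.2803]
orientation: [[-0.353, 0.936, -0.0], [0.936, 0.353, -0.0], [-0.0, -0.0, -1.0]]
force: [1.2, 0.7, -0.5]
gripper_width: 0.0517
grasp_force: 0.0
```

>>> {"api": "carry_out", "payload": {
  "jaw": [0.6,0.6],
  "xyz": [
    [0,0,0],
    [0,0,0]
  ],
  "twist": [
    [0,0,0],
    [0,0,0]
  ]
}}

```text
clock: 6.9
eef_pos: [0.5716, 0.1537, 0.2795]
orientation: [[-0.353, 0.936, 0.002], [0.936, 0.353, -0.0], [-0.001, 0.002, -1.0]]
force: [-0.5, -0.1, -0.7]
gripper_width: 0.0524
grasp_force: 0.0
```

```bash
python3 - <<'E'
from m import *
for i in range(2):
    c=calibration("wrist");a=capture("wrist")[...,::-1].copy()
    lines(a,c,np.array([.5716,.1538]),110.5)
u=proj(c,[.5716,.1538,.05]).astype(int);x=a[max(u[1]-60,0):u[1]+60,u[0]-70:u[0]+70]
cv2.imwrite("pics/x2.png",np.clip(cv2.resize(x,None,fx=5,fy=5,interpolation=cv2.INTER_CUBIC)*1.7,0,255).astype(np.uint8))
E
```

```text
flange 18 mean r,t mm [32.25 -0.06] slope deg -0.23 polar deg -0.1 spread 0.02
collar 32 mean r,t mm [48.75 -0.07] slope deg -0.19 polar deg -0.08 spread 0.03
flange 18 mean r,t mm [32.25 -0.04] slope deg -0.13 polar deg -0.08 spread 0.02
collar 32 mean r,t mm [48.75 -0.07] slope deg -0.05 polar deg -0.08 spread 0.03
```

View pics/x2.png

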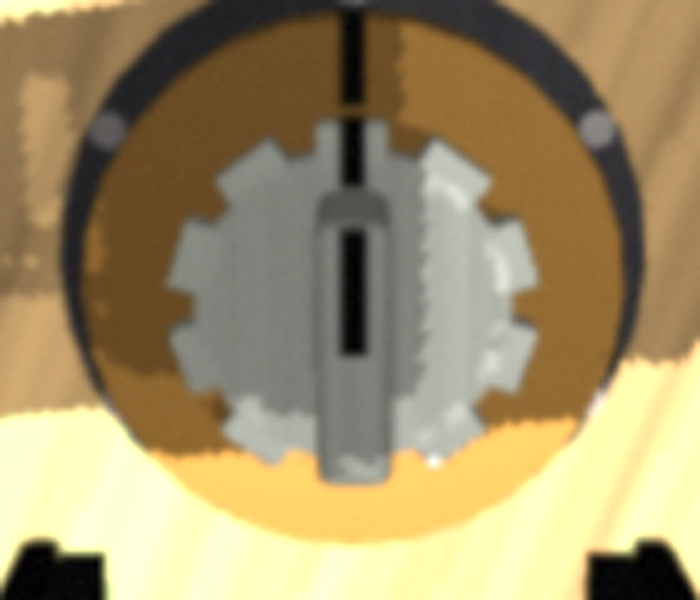

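The pointer (352,150) and release line (352,55) are collinear to within about 0.1°, and the gripper is clear of the knob.

```bash
python3 -c "
from station import *
print(job_done())"
```

```text
the job is handed in; nothing more can be done
None
```

The notched left-hand knob is unscrewed clockwise until its pointer lines up with the release line (measured within about 0.1°), released with the gripper clear and handed in at about 7 s; the plain-rimmed knob was not touched.

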